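Change over the glue bottles in the sloping rack

TASK

We are changing glue: in the sloping rack under the light bar, press the pulled-up cap of the squat round bottle down until it clicks fully home, firmly but without squashing the rubber pad under the bottle, and pull the cap of the slim round bottle up until it clicks fully open. Leave the square bottle's cap shut, do not knock the light bar or the loose things around, and let go of everything at the end.

Things in the scene. Friction and masses are not known exactly. Their poses are not given: they have to be found in the camera images.
- rack: Plywood rack, foot 180 x 370 mm. Origin: centre of the foot's underside; x away from its low front, y along the row, z up. Three white bottles lean in pockets 100 mm apart (y = -100, 0, 100 mm, any order), 35 deg from vertical, tops to the front: axis up out of the cap = (-0.574, 0, 0.819). Each slides stiffly (4 N) up to 24 mm along its axis, from its pad to a stop; where it stands must be felt.
- bar (a point): Centre of the rack's aluminium light bar, which runs along the rack's y above and behind the caps: section 24 (x) x 18 (z) mm, 376 mm long, 255 mm above the table, on 12 mm posts at y = -178 and 178 mm. It blocks an upright gripper, so come in along the bottle axis.
- squat_cap_top (a point): Centre of the top face of the cap of the squat bottle (round, 62 mm across): grey disc-shaped push-pull cap, 36 mm across, 24 mm tall. z axis = bottle axis, pointing up out of the cap; y along the rack's row. Starts pulled up.
- squat_cap (a joint): Slide of the squat bottle's cap along the bottle axis, m: 0 = shut (fully home), 0.010 = fully open. Two-position detent: about 12 N passes the middle, then it snaps to the other end; released before, it springs back. Starts near 0.010. When pressed, the bottle first sinks onto its pad (4 N), only then does the cap click.
- squat_pad (a joint): Squash of the rubber pad under the squat bottle along the axis, m: 0 = not squashed. It begins to give at about 25 N of pressing and then gives 1 mm for each further 5 N; 3 mm (about 40 N) is too much.
- slim_cap_top (a point): Centre of the top face of the cap of the slim bottle (round, 42 mm across): grey push-pull cap, a plain cylinder 22 mm across and 34 mm tall, to be gripped by its sides; the bottle's shoulder begins 3 mm below the cap. z axis = bottle axis, up out of the cap; y along the row.
- slim_cap (a joint): Slide of the slim bottle's cap, m: 0 = shut, 0.010 = fully open; same detent (about 12 N). Starts shut. When pulled, the bottle first rises to its stop (up to 24 mm, about 4 N), only then does the cap click open; it must be pulled at least 5 to 6 mm beyond that.
- square_cap_top (a point): Centre of the top face of the cap of the square bottle (50 mm square): grey square cap 26 x 26 mm, 28 mm tall. Leave alone.
- square_cap (a joint): Slide of the square bottle's cap, m: 0 = shut. Starts shut and must stay so.
- tin: Loose open steel tin, 72 mm across, 85 mm tall, beside the rack. Origin: centre of its underside. Bystander.
- tape: Loose roll of tape lying flat, 76 mm across, 24 mm tall, in front of the rack. Origin: centre of its underside. Bystander.
- screwdriver: Loose screwdriver lying in front of the rack, under 35 mm tall. Bystander.
- offcut: Loose wood offcut 90 x 45 x 30 mm in front of the rack. Origin: centre of its underside. Bystander.
- jar: Loose closed glass jar, 56 mm across, 60 mm tall, beside the rack. Origin: centre of its underside. Bystander.
- wrench: Loose wrench lying beside the rack. Bystander.
- disc: Loose dark steel disc, 44 mm across, 12 mm tall, beside the rack. Origin: centre of its underside. Bystander.

How it is judged:
At the end, for the whole second after the job is handed in: The squat bottle's cap is shut (within 2 mm of home), the slim bottle's cap is open (within 2 mm of its upper stop), the square bottle's cap is still shut (within 2 mm) (value of joint each of squat_cap, square_cap below 0.002 m and value of joint slim_cap above 0.008 m); the robot touches nothing.
It fails at once if the squat bottle was pressed so hard that its rubber pad was squashed by more than 3 mm (value of joint squat_pad above 0.003 m).
It fails at once if the square bottle's cap was opened (value of joint square_cap above 0.006 m).
It fails at once if the rack or its light bar was struck with more than 25 N (contact force between any of the arm, the fingers and rack above 25 N).
It fails at once if a loose thing was pushed by more than 40 mm (distance of any of tin, tape, screwdriver, offcut, jar, wrench, disc from where it was at the start of the episode above 0.04 m).
It also fails if it takes over 38 s, if anything falls off the work surface, if the arm or the gripper's body presses on something with over 40 N, if the wrist force passes 120 N, or if a joint passes its speed limit or range.

ROBOT

A 7-joint arm with a two-finger parallel gripper is mounted at the origin on the work surface. World frame = base frame: x ahead of the robot, y to its left, z up, the work surface at z = 0. Lengths are in m, angles in rad, forces in N, time in s.
With the tool pointing down it reaches from about 0.4 to 0.85 m from the base axis. Payload 10.4 kg.
Tool frame: the origin (TCP) lies at the very end of the fingers, on their centre line; the grasp point (between the pads) lies 19 mm behind it (manip.grip_point_offset is the distance from the TCP to the grasp point, in m); z points along the fingers, y is the line along which they close (so a half turn about z gives the same grasp; the last joint's range is limited). The gripper opens to 85 mm and grips with 20 to 120 N. Pads are 22 mm wide; open, the fingers measure 114 mm over their backs; the gripper's body (76 mm by 85 mm) begins 54 mm behind the grasp point. The pads swing forward as they close: fully open they stand 13 mm farther back than shut.
Start: joints at [1.313, 0.332, -0.065, 1.46, 0.022, 1.35, -0.088], TCP at [0.145, -0.608, 0.231] pointing down, gripper open.
Joint ranges: [-2.6, 2.6], [-0.5, 2.12], [-1.47, 1.34], [0.16, 2.42], [-1.27, 4.41], [0.06, 2.06], [-2.6, 2.6]. Speed limits (rad/s): [2.22, 2.22, 2.79, 2.79, 3.14, 3.14, 3.14].

INTERFACE

Orientations are given as a unit quaternion [x, y, z, w].
In Python, from workcell import manip gives the robot as it stands. The module is installed in compiled form; this text tells all that it offers.
- The arm moves only by the tool step_arm, never from a script. Its argument "moves" is a list of rows, each a list of 7 numbers: the closure, from 0 (fully open) to 1 (shut), then the shift along the world's x, y, z in mm, then the turn, a rotation vector about the world's x, y, z in rad. In form: [[grip, tx, ty, tz, ax, ay, az], ...]. A call has 1 to 10 rows; each row is the pose to reach, as a shift and turn from the pose commanded when the call began; what a row does not reach only later rows make up. A row lasts 1/10 s, in which the tool goes at most 50 mm and 8.59 degrees, less where a joint would pass 70% of its speed; a pose out of reach is approached as far as the arm can. A call with a gripper value outside its range is refused whole. The fingers move at their own pace and stop on an object; "grip_force" is the grip in N (left out, the last holds). Time passes only in rows, so rows that repeat a pose let the fingers close. It gives the time, the measured TCP pose, the force, the opening and the grip force at its end, in the units of the state.
- manip.get_obs(): the state, without advancing time (a new reading comes with each control period).
- manip.camera(name): name is "scene" or "top" or "wrist"; returns a dict with "image" (384x512x3 uint8, blue, green, red), "K" (3x3 intrinsics, pixels), "rvec" (rotation vector, rad) and "tvec" (3), from world to camera coordinates, as OpenCV has them; the wrist camera has in their place "mount" (4x4, takes a point from camera to tool coordinates, whose origin is the TCP and whose axes are the flange's). Camera axes: x right, y down, z forward; pixel columns grow to the right and rows downward; lengths in m; the calibration is good to about 2 mm. A picture is of the moment at which its call begins: read the wrist's pose just before it. There is no depth.
- manip.hand_in(): hands the job in; it is judged then, once.
The state is a dict: "clock": time; "joint_pos": joint angles; "joint_velocities": joint speeds; "tau": joint torques, N m; "position": TCP position; "ee_rot": TCP orientation; "ft_force": force on the tool from outside, world axes, zero at the start; "torque": the same for the moment, N m; "grip_width": opening from 0.0 (shut) to 1.0 (fully open); "grasp_force": force on a finger pad.
Only numpy, scipy, OpenCV 4.12 (cv2) and the standard library are available. Lean on these libraries where they do the work, as an engineer would, in place of code of your own. Each camera call takes 0.05 s, during which the arm holds its last target. There are 200 camera calls.

## Working session

There is one attempt and no reset: what is moved stays moved. The work goes in short steps, Python scripts to look and compute and a tool call to move; the robot and the scene stay as the last step left them, time stands still between calls to the robot, and variables do not carry over. Pictures are saved under pics/ and viewed, at most 10 in all, crops included, and the job is handed in when it is done.

Besides the shell and the picture viewer there is one more tool, called after "Call:" as name(argument=value, ...), one argument or row to a line, values as JSON. step_arm: Moves the arm, as the interface text tells. Its arguments: {"type":"object","properties":{"moves":{"type":"array","items":{"type":"array","items":{"type":"number"}}},"grip_force":{"type":"number"}},"required":["moves"]}

```bash
mkdir -p pics; cat > h.py <<'E'
import numpy as np, cv2
from workcell import manip
from scipy.spatial.transform import Rotation as R
def ray(c,uv):
    u=cv2.undistortPoints(np.array([[uv]],float),c["K"],None)[0,0]
    d=np.array([u[0],u[1],1.])
    M=cv2.Rodrigues(np.array(c["rvec"],float))[0]; t=np.array(c["tvec"],float).ravel()
    d=M.T@d; return -M.T@t, d/np.linalg.norm(d)
def plane(c,uv,z):
    o,d=ray(c,uv); return o+d*(z-o[2])/d[2]
def tri(rs):
    A=sum(np.eye(3)-np.outer(d,d) for o,d in rs); b=sum((np.eye(3)-np.outer(d,d))@o for o,d in rs)
    p=np.linalg.solve(A,b); return p,[np.linalg.norm((np.eye(3)-np.outer(d,d))@(p-o)) for o,d in rs]
def wristcam(o,c):
    T=np.eye(4);T[:3,:3]=R.from_quat(o["ee_rot"]).as_matrix();T[:3,3]=o["position"]
    W=np.linalg.inv(T@np.array(c["mount"])); c["rvec"]=cv2.Rodrigues(W[:3,:3])[0]; c["tvec"]=W[:3,3]; return c
def proj(c,p): return cv2.projectPoints(np.array(p,float).reshape(-1,3),np.array(c["rvec"],float),np.array(c["tvec"],float),c["K"],None)[0][:,0]
E
python3 - <<'E'
from h import *
import pickle
o=manip.get_obs();print({k:np.round(v,3) for k,v in o.items()})
for n in("scene","top"):
    c=manip.camera(n);pickle.dump(c,open(n+".pkl","wb"))
    cv2.imwrite(f"pics/{n}0.png",cv2.resize(c["image"],(800,600),interpolation=cv2.INTER_CUBIC)); print(n,ray(c,(256,192)))
E
```

```text
{'clock': np.float64(0.0), 'joint_pos': array([ 1.313,  0.333, -0.065,  1.461,  0.022,  1.35 , -0.088]), 'joint_velocities': array([-0.001,  0.001, -0.   , -0.   , -0.001,  0.003, -0.001]), 'tau': array([ 1.0000e-03, -6.2545e+01,  5.0000e-02, -3.9160e+01,  1.6000e-02,
        1.0000e-02,  0.0000e+00]), 'position': array([ 0.145, -0.607,  0.23 ]), 'ee_rot': array([ 0.993,  0.117, -0.   , -0.001]), 'ft_force': array([-0.695, -0.13 , -0.049]), 'torque': array([0.015, 0.002, 0.044]), 'grasp_force': np.float64(0.0), 'grip_width': np.float64(1.001)}
scene (array([0.87473864, 0.51165299, 0.86515632]), array([-0.34394476, -0.55684921, -0.75605619]))
top (array([ 0.31331895, -0.00576872,  1.25615308]), array([ 0.22012184,  0.02206735, -0.97522275]))
```

View pics/scene0.png

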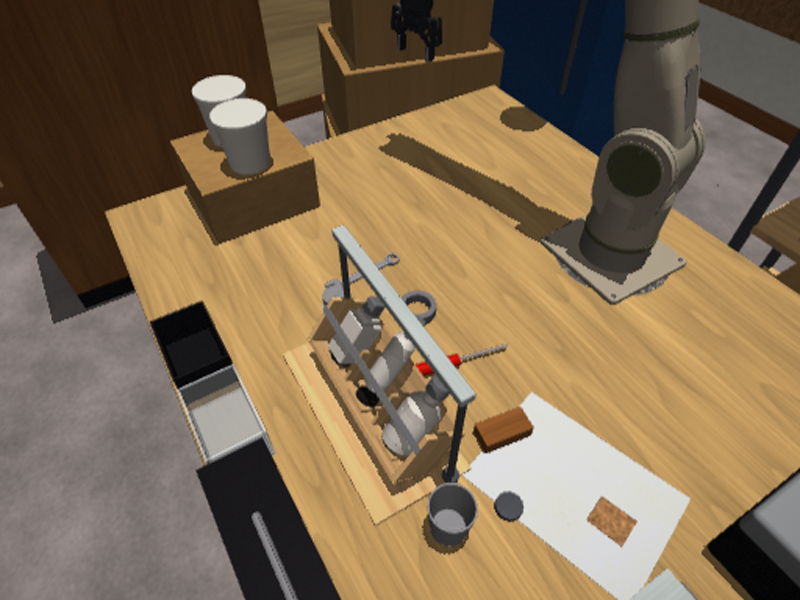

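View pics/top0.png

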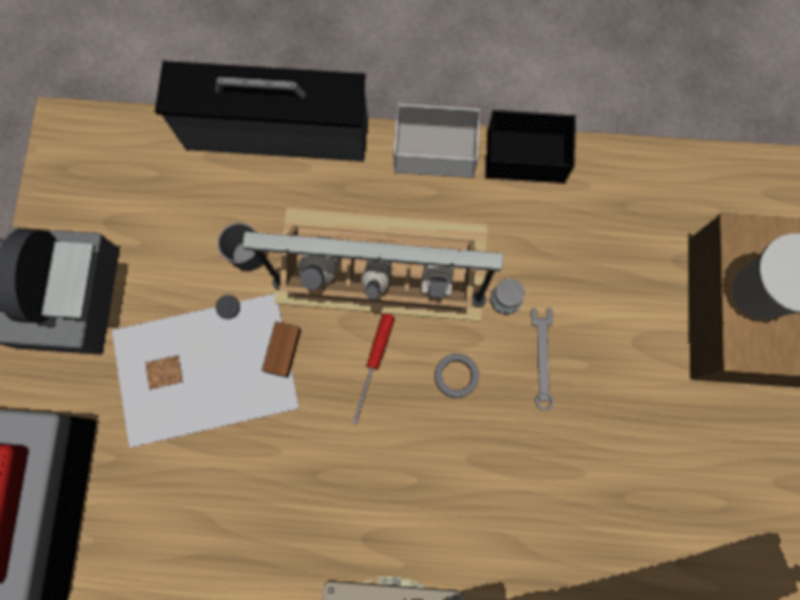

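Scene view: rack with the bar end corners near (340,232) and (465,395). Top view: the squat bottle is at (318,272), slim at (375,285), square at (438,280), and the bar ends at (245,240) and (502,262). The front of the rack faces the robot.

```bash
python3 - <<'E'
from h import *
import pickle
S=pickle.load(open("scene.pkl","rb"));T=pickle.load(open("top.pkl","rb"))
k=.64
for a,b in (((340,232),(502,262)),((465,392),(245,241))):
    print("bar",tri([ray(S,np.array(a)*k),ray(T,np.array(b)*k)]))
for n,b in (("squat",(313,276)),("slim",(373,290)),("square",(437,286))):
    for z in(.17,.2): print(n,z,plane(T,np.array(b)*k,z).round(3))
a=S["image"][130:310,190:310]; b=T["image"][135:215,130:350]
a=cv2.resize(a,(400,600),interpolation=cv2.INTER_CUBIC)
cv2.imwrite("pics/s1.png",a); b=cv2.resize(b,None,fx=1.8,fy=1.8,interpolation=cv2.INTER_CUBIC)
im=np.zeros((600,800,3),np.uint8);im[:, :400]=a;im[:b.shape[0],402:402+b.shape[1]]=b[:,:398]
cv2.imwrite("pics/c1.png",im)
E
```

```text
bar (array([ 0.60441141, -0.12440211,  0.25031161]), [np.float64(0.0035029831498855934), np.float64(0.0035029831498854767)])
bar (array([0.60988902, 0.24487704, 0.26355434]), [np.float64(0.0019190832831546033), np.float64(0.001919083283154548)])
squat 0.17 [0.587 0.157 0.17 ]
squat 0.2 [0.58  0.153 0.2  ]
slim 0.17 [0.571 0.062 0.17 ]
slim 0.2 [0.564 0.06  0.2  ]
square 0.17 [ 0.585 -0.037  0.17 ]
square 0.2 [ 0.577 -0.036  0.2  ]
```

View pics/c1.png

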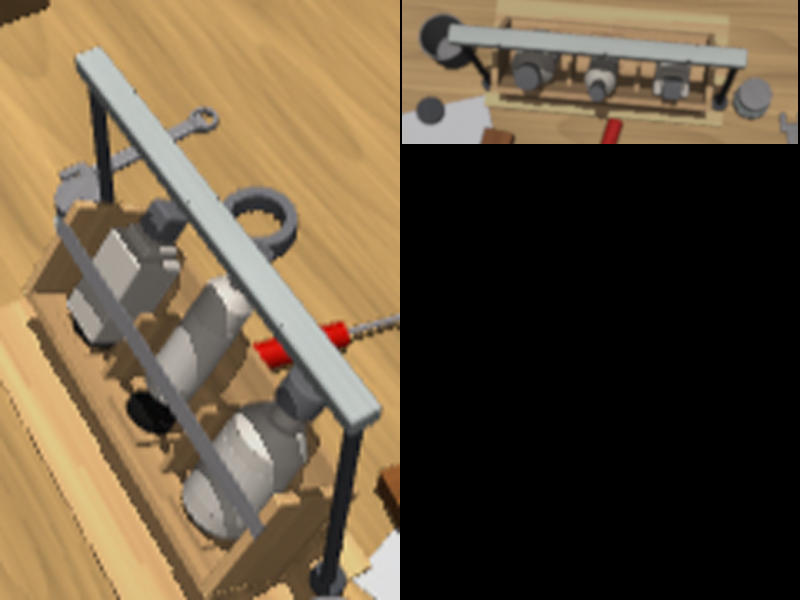

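Squat is at the +y end, slim in the middle and square at the -y end. I'll move to a view along the bottle axis.

```bash
cat >> h.py <<'E'
def goalrot(yaw,pitch=35):
    p=np.radians(pitch)
    M=np.array([[np.cos(p),0,np.sin(p)],[0,-1,0],[np.sin(p),0,-np.cos(p)]]).T
    M=np.column_stack([[np.cos(p),0,np.sin(p)],[0,-1,0],[np.sin(p),0,-np.cos(p)]])
    return R.from_euler('z',yaw)*R.from_matrix(M)
def delta(p,Rg,o=None):
    o=o or manip.get_obs(); return (1000*(np.array(p)-o["position"])).round(1),(Rg*R.from_quat(o["ee_rot"]).inv()).as_rotvec().round(3)
E
python3 - <<'E'
from h import *
import pickle
T=pickle.load(open("top.pkl","rb"));k=.64
print([plane(T,np.array(b)*k,z)for b,z in(((287,210),.01),((487,228),.01),((245,234),.264),((502,256),.264))])
print(delta([.475,.06,.34],goalrot(-.01)))
E
```

```text
[array([0.74830474, 0.24093826, 0.01      ]), array([ 0.73971252, -0.12560661,  0.01      ]), array([0.61893074, 0.24739667, 0.264     ]), array([ 0.61224039, -0.12461002,  0.264     ])]
(array([329.7, 667.5, 109.4]), array([ 0.067, -0.609, -0.238]))
```

Call:
step_arm(
  moves=[
    [0, 0, 0, 50, 0, 0, 0],
    [0, 0, 0, 100, 0, 0, 0],
    [0, 20, 50, 110, 0, 0, 0],
    [0, 40, 100, 110, 0, 0, 0],
    [0, 60, 150, 110, 0, 0, 0],
    [0, 80, 200, 110, 0, 0, 0],
    [0, 110, 250, 110, 0, 0, 0],
    [0, 140, 300, 110, 0, 0, 0],
    [0, 165, 350, 110, 0, 0, 0],
    [0, 190, 400, 110, 0, 0, 0],
  ],
)

```text
clock: 1.1
position: [0.3156, -0.2454, 0.3411]
ee_rot: [0.993, 0.117, -0.0, 0.0]
ft_force: [0.8, 0.0, 0.6]
grip_width: 1.001
grasp_force: 0.0
```

Call:
step_arm(
  moves=[
    [0, 0, 0, 0, 0, 0, 0],
  ],
)

```text
clock: 1.2
position: [0.3181, -0.2419, 0.3418]
ee_rot: [0.993, 0.122, 0.0, 0.0]
ft_force: [0.1, -1.9, -0.4]
grip_width: 1.001
grasp_force: 0.0
```

```bash
python3 - <<'E'
from h import *
print(manip.get_obs()["joint_pos"].round(2),delta([.475,.06,.34],goalrot(-.02)))
E
```

```text
[ 1.02 -0.2  -0.4   1.79 -0.08  1.54 -0.7 ] (array([156.9, 301.9,  -1.8]), array([ 0.069, -0.608, -0.255]))
```

Call:
step_arm(
  moves=[
    [0, 20, 40, 0, 0.01, -0.07, -0.03],
    [0, 40, 80, 0, 0.02, -0.14, -0.06],
    [0, 60, 115, 0, 0.025, -0.21, -0.09],
    [0, 80, 155, 0, 0.03, -0.28, -0.12],
    [0, 100, 195, 0, 0.04, -0.35, -0.15],
    [0, 120, 230, 0, 0.05, -0.42, -0.18],
    [0, 140, 265, 0, 0.055, -0.49, -0.21],
    [0, 157, 302, 0, 0.065, -0.56, -0.24],
    [0, 157, 302, 0, 0.069, -0.608, -0.255],
    [0, 157, 302, 0, 0.069, -0.608, -0.255],
  ],
)

```text
clock: 2.2
position: [0.4715, 0.0568, 0.3405]
ee_rot: [0.954, -0.011, 0.301, 0.001]
ft_force: [0.3, -0.7, 0.7]
grip_width: 1.003
grasp_force: 0.0
```

```bash
python3 - <<'E'
from h import *
import pickle
o=manip.get_obs();c=wristcam(o,manip.camera("wrist"));pickle.dump(c,open("w1.pkl","wb"))
print(o["joint_pos"].round(2),delta([.475,.06,.34],goalrot(-.02)),c["mount"].round(3))
cv2.imwrite("pics/w1.png",cv2.resize(c["image"],(800,600),interpolation=cv2.INTER_CUBIC))
E
```

```text
[ 0.23 -0.5  -0.4   2.11 -0.09  0.89 -1.75] (array([ 3.5,  4. , -0.5]), array([-0.005, -0.001,  0.004])) [[-0.001 -0.955 -0.298  0.077]
 [ 1.    -0.001 -0.001 -0.001]
 [ 0.001 -0.298  0.955 -0.143]
 [ 0.     0.     0.     1.   ]]
```

View pics/w1.png

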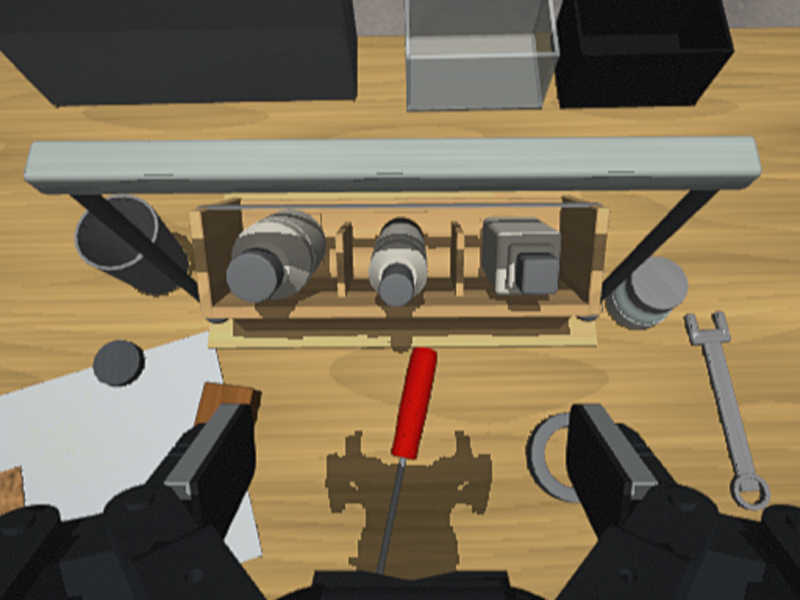

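The wrist view shows the cap tops at squat (254,275), slim (398,285) and square (537,272), with the bar edge from (25,180) to (760,175). Next I'll take a second view from a shifted pose.

Call:
step_arm(
  moves=[
    [0, 10, 20, -25, 0, 0, 0],
    [0, 20, 35, -50, 0, 0, 0],
    [0, 20, 35, -50, 0, 0, 0],
  ],
)

```text
clock: 2.55
position: [0.4913, 0.0902, 0.2877]
ee_rot: [0.955, -0.013, 0.298, 0.002]
ft_force: [-0.5, -0.1, 0.2]
grip_width: 1.0
grasp_force: 0.0
```

```bash
python3 - <<'E'
from h import *
import pickle
o=manip.get_obs();c=wristcam(o,manip.camera("wrist"));pickle.dump(c,open("w2.pkl","wb"))
print(o["position"],o["joint_pos"].round(2))
im=c["image"]; cv2.imwrite("pics/w2.png",cv2.resize(im,(800,600),interpolation=cv2.INTER_CUBIC))
i1=pickle.load(open("w1.pkl","rb"))["image"]
for u,v in((254,275),(398,285),(537,272)): print(i1[int(v*.64),int(u*.64)])
E
```

```text
[0.49130727 0.09024774 0.28774979] [ 0.27 -0.41 -0.54  2.15 -0.04  0.77 -1.87]
[110 110 107]
[113 112 110]
[112 110 108]
```

View pics/w2.png

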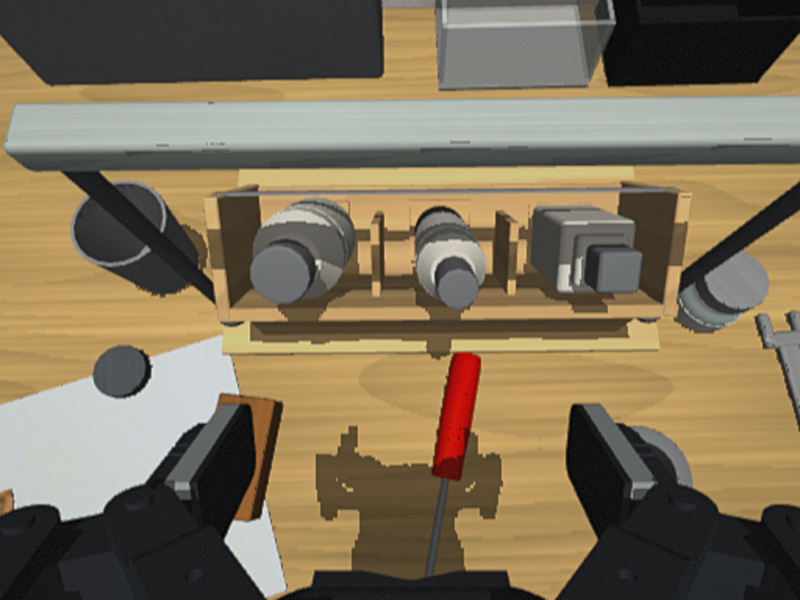

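Caps in this view: squat (281,272), slim (458,283), square (613,270). I'll triangulate from masks of the cap tops.

```bash
cat > cap.py <<'E'
from h import *
import pickle
def blob(c,uv):
    im=c["image"].astype(int); u,v=(np.array(uv)*.64).round().astype(int)
    ref=np.median(im[v-3:v+4,u-3:u+4].reshape(-1,3),0)
    m=(np.abs(im-ref).max(2)<9).astype(np.uint8)
    n,l,s,ce=cv2.connectedComponentsWithStats(cv2.morphologyEx(m,cv2.MORPH_OPEN,np.ones((3,3),np.uint8)),connectivity=4)
    k=l[v,u]; cn=cv2.findContours((l==k).astype(np.uint8),0,1)[0][0]
    return ce[k],s[k,4],cv2.fitEllipse(cn)
if __name__=="__main__":
    A,B=[pickle.load(open(f,"rb"))for f in("w1.pkl","w2.pkl")]
    P={}
    for n,a,b in(("squat",(254,275),(281,272)),("slim",(398,285),(458,283)),("square",(537,272),(613,270))):
        x,y=blob(A,a),blob(B,b)
        for q in(x,y): print(n,q[0].round(1),q[1],np.round(q[2][1],1))
        p,e=tri([ray(A,x[0]),ray(B,y[0])]); print(p.round(4),np.round(e,4)); P[n]=p
        f=B["K"][0,0]; M=cv2.Rodrigues(B["rvec"])[0]
        for c,q in((A,x),(B,y)):
            D={"squat":.036,"slim":.022,"square":.026}[n]; o,d=ray(c,q[0]); print("  by size",(o+d*f*D/(max(q[2][1]) if n!="square" else q[1]**.5)).round(4))
    print("yaw", -np.arctan2(P["squat"][0]-P["square"][0],P["squat"][1]-P["square"][1]))
    for a,b in(((30,190),(7,150)),((28,143),(14,104))):
        print("bar left end",tri([ray(A,np.array(a)*.64),ray(B,np.array(b)*.64)]))
E
python3 cap.py
```

```text
squat [160.2 177.6] 697 [26.5 31.5]
squat [178.5 175.6] 972 [31.9 37. ]
[0.5853 0.165  0.1619] [0. 0.]
  by size [0.5891 0.1681 0.1521]
  by size [0.591  0.1688 0.147 ]
slim [253.1 185.4] 300 [17.5 20. ]
slim [292.7 184.6] 437 [21.3 24.3]
[0.5641 0.0658 0.1897] [0. 0.]
  by size [0.5794 0.0669 0.1466]
  by size [0.5754 0.0627 0.1575]
square [346. 176.] 409 [21.  24.3]
square [396.6 173.2] 556 [25.1 28.2]
[ 0.586  -0.0348  0.1515] [0. 0.]
  by size [ 0.6049 -0.0479  0.1017]
  by size [ 0.5977 -0.0479  0.1202]
yaw 0.0035796872576170416
bar left end (array([0.55510251, 0.19290619, 0.33148926]), [np.float64(0.00045216900884448524), np.float64(0.00045216900884451343)])
bar left end (array([0.61720266, 0.24560882, 0.27238756]), [np.float64(0.0008351439763564193), np.float64(0.0008351439763564792)])
```

```bash
python3 - <<'E'
from h import *
print(delta([.538,.0664,.2266],goalrot(-.022)))
E
```

```text
(array([ 46.3, -22.8, -63. ]), array([-0.005, -0.004,  0.005]))
```

Call:
step_arm(
  moves=[
    [0, 15, -8, -20, 0, 0, 0],
    [0, 30, -23, -40, -0.005, -0.004, 0.005],
    [0, 46, -23, -63, -0.005, -0.004, 0.005],
    [0, 46, -23, -63, -0.005, -0.004, 0.005],
  ],
)

```text
clock: 3.0
position: [0.5381, 0.0644, 0.2261]
ee_rot: [0.954, -0.012, 0.3, 0.003]
ft_force: [0.8, 0.2, 0.3]
grip_width: 0.997
grasp_force: 0.0
```

```bash
python3 - <<'E'
from h import *
import pickle
o=manip.get_obs();c=wristcam(o,manip.camera("wrist"));pickle.dump(c,open("w3.pkl","wb"))
print(o["position"],R.from_quat(o["ee_rot"]).as_matrix().round(3)[:,2],proj(c,[[.5853,.165,.1619],[.5641,.0658,.1897],[.586,-.0348,.1515]])/.64)
im=c["image"]; cv2.imwrite("pics/w3.png",cv2.resize(im,(800,600),interpolation=cv2.INTER_CUBIC))
E
```

```text
[0.53807056 0.06440761 0.22612735] [ 0.573 -0.013 -0.819] [[180.5505389  325.9486329 ]
 [407.71995798 353.52826317]
 [626.26535381 319.77724706]]
```

View pics/w3.png

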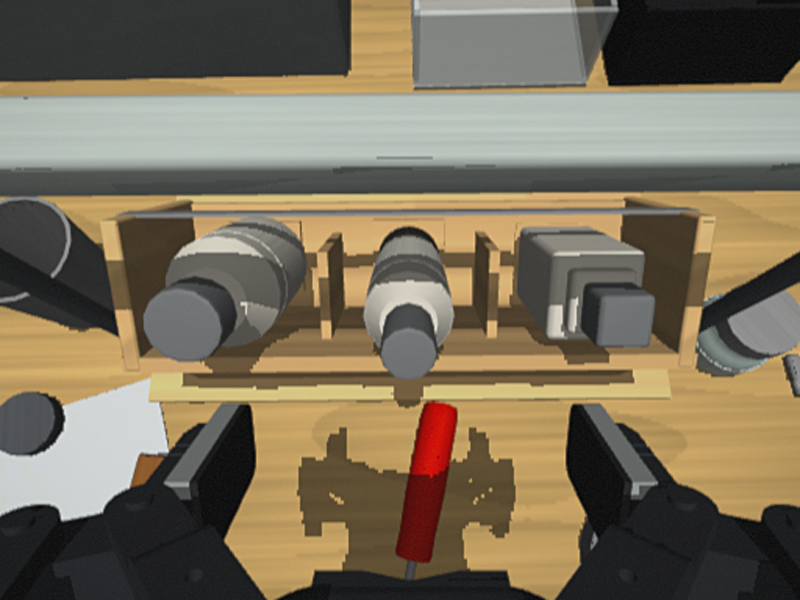

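In this view the cap tops are at squat (183,320), slim (409,352) and square (620,318). I'll refine using all three views plus the top camera.

```bash
python3 - <<'E'
from cap import *
C=[pickle.load(open(f"w{i}.pkl","rb"))for i in(1,2,3)]
for n,q in(("squat",((254,275),(281,272),(183,320))),("slim",((398,285),(458,283),(409,352))),("square",((537,272),(613,270),(620,318)))):
    b=[blob(c,p)[0] for c,p in zip(C,q)]; rs=[ray(c,x) for c,x in zip(C,b)]
    print(n,b[2]/.64,[ (t[0].round(4),np.round(t[1],4)) for t in (tri(rs),tri(rs[::2]),tri(rs[1:]))])
    p=tri(rs)[0]; print("perp",p[0]*.819+p[2]*.574,"ax",-p[0]*.574+p[2]*.819)
E
```

```text
squat [180.97663444 324.97314303] [(array([0.5862, 0.1657, 0.1598]), array([0.0001, 0.0001, 0.0002])), (array([0.5864, 0.166 , 0.1592]), array([0.0001, 0.0001])), (array([0.5861, 0.1656, 0.16  ]), array([0.0002, 0.0002]))]
perp 0.5717894096076688 ax -0.20559296524523565
slim [407.80264817 353.68852459] [(array([0.564 , 0.0658, 0.1899]), array([0., 0., 0.])), (array([0.5641, 0.0658, 0.1896]), array([0., 0.])), (array([0.564 , 0.0658, 0.1901]), array([0., 0.]))]
perp 0.5708999015685741 ax -0.16825505581626193
square [626.4067691  319.29159745] [(array([ 0.5862, -0.035 ,  0.151 ]), array([0.0001, 0.0001, 0.0002])), (array([ 0.5862, -0.0349,  0.1513]), array([0.0001, 0.0001])), (array([ 0.5871, -0.0361,  0.1485]), array([0.0001, 0.0001]))]
perp 0.5668059645787942 ax -0.2127869712458334
```

Call:
step_arm(
  moves=[
    [0, 14, 1, -19, 0, 0, 0],
    [0, 28, 1, -38, 0, 0, 0],
    [0, 41, 1, -57, 0, 0, 0],
    [0, 41, 1, -57, 0, 0, 0],
    [0, 41, 1, -57, 0, 0, 0],
  ],
)

```text
clock: 3.55
position: [0.5792, 0.067, 0.1727]
ee_rot: [0.953, -0.011, 0.303, 0.003]
ft_force: [1.1, 1.2, -0.1]
grip_width: 1.002
grasp_force: 0.0
```

Call:
step_arm(
  grip_force=60,
  moves=[
    [0.4, 0, 0, 0, 0, 0, 0],
    [0.8, 0, 0, 0, 0, 0, 0],
    [1, 0, 0, 0, 0, 0, 0],
    [1, 0, 0, 0, 0, 0, 0],
    [1, 0, 0, 0, 0, 0, 0],
    [1, 0, 0, 0, 0, 0, 0],
    [1, 0, 0, 0, 0, 0, 0],
    [1, 0, 0, 0, 0, 0, 0],
  ],
)

```text
clock: 4.35
position: [0.5792, 0.067, 0.1713]
ee_rot: [0.953, -0.011, 0.302, 0.003]
ft_force: [-0.7, -4.2, 3.1]
grip_width: 0.233
grasp_force: 58.5
```

Call:
step_arm(
  moves=[
    [1, -1.7, 0, 2.5, 0, 0, 0],
    [1, -3.4, 0.1, 4.9, 0, 0, 0],
    [1, -5.2, 0.1, 7.4, 0, 0, 0],
    [1, -6.9, 0.1, 9.8, 0, 0, 0],
    [1, -6.9, 0.1, 9.8, 0, 0, 0],
  ],
)

```text
clock: 4.85
position: [0.5721, 0.0674, 0.1813]
ee_rot: [0.953, -0.011, 0.302, 0.003]
ft_force: [-0.4, -4.1, 1.7]
grip_width: 0.233
grasp_force: 60.4
```

Call:
step_arm(
  moves=[
    [1, -1.7, 0, 2.5, 0, 0, 0],
    [1, -3.4, 0.1, 4.9, 0, 0, 0],
    [1, -5.2, 0.1, 7.4, 0, 0, 0],
  ],
)

```text
clock: 5.15
position: [0.5652, 0.067, 0.1846]
ee_rot: [0.954, -0.011, 0.299, 0.003]
ft_force: [19.7, -1.7, -23.0]
grip_width: 0.23
grasp_force: 61.1
```

Call:
step_arm(
  moves=[
    [1, -1.1, 0, 1.6, 0, 0, 0],
    [1, -2.3, 0, 3.3, 0, 0, 0],
  ],
)

```text
clock: 5.35
position: [0.5634, 0.0678, 0.1891]
ee_rot: [0.954, -0.011, 0.3, 0.003]
ft_force: [5.4, -0.9, -8.1]
grip_width: 0.223
grasp_force: 59.2
```

Call:
step_arm(
  moves=[
    [1, -1.1, 0, 1.6, 0, 0, 0],
    [1, -2.3, 0, 3.3, 0, 0, 0],
  ],
)

```text
clock: 5.55
position: [0.5609, 0.068, 0.1922]
ee_rot: [0.954, -0.01, 0.3, 0.002]
ft_force: [24.1, -4.1, -33.2]
grip_width: 0.218
grasp_force: 60.8
```

Call:
step_arm(
  moves=[
    [1, 0.6, 0, -0.8, 0, 0, 0],
    [1, 1.1, 0, -1.6, 0, 0, 0],
    [0.5, 1.1, 0, -1.6, 0, 0, 0],
    [0.2, 1.1, 0, -1.6, 0, 0, 0],
    [0, 1.1, 0, -1.6, 0, 0, 0],
    [0, 1.1, 0, -1.6, 0, 0, 0],
  ],
)

```text
clock: 6.15
position: [0.5637, 0.068, 0.1939]
ee_rot: [0.953, -0.01, 0.303, 0.003]
ft_force: [0.7, -0.5, -0.5]
grip_width: 0.878
grasp_force: 0.0
```

Call:
step_arm(
  moves=[
    [0, -14, 0, 20, 0, 0, 0],
    [0, -28, 0, 40, 0, 0, 0],
    [0, -38, 0, 54, 0, 0, 0],
    [0, -38, 0, 54, 0, 0, 0],
  ],
)

```text
clock: 6.55
position: [0.5259, 0.0682, 0.2501]
ee_rot: [0.953, -0.01, 0.304, 0.003]
ft_force: [0.4, 0.2, -1.2]
grip_width: 1.002
grasp_force: 0.0
```

```bash
python3 - <<'E'
from h import *
import pickle
o=manip.get_obs();c=wristcam(o,manip.camera("wrist"));pickle.dump(c,open("w4.pkl","wb"))
print(o["position"])
a=cv2.resize(c["image"],(800,600),interpolation=cv2.INTER_CUBIC)
s=manip.camera("scene")["image"][130:310,190:310]
a[:300,600:]=cv2.resize(s,(200,300),interpolation=cv2.INTER_CUBIC)
cv2.imwrite("pics/w4.png",a)
E
```

```text
[0.52594687 0.06820059 0.25011746]
```

View pics/w4.png

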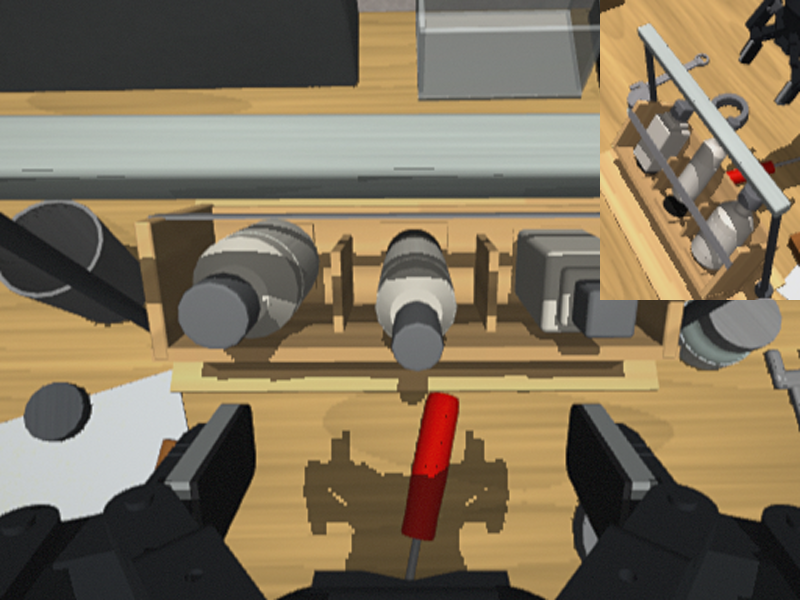

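```bash
python3 - <<'E'
from cap import *
from scipy.optimize import minimize_scalar
u=np.array([-.5734,.0126,.819]);T=np.array([.564,.0658,.1899])
for f,p in(("w3.pkl",(409,352)),("w4.pkl",(418,345))):
    c=pickle.load(open(f,"rb"));b=blob(c,p)
    r=minimize_scalar(lambda s:np.linalg.norm(proj(c,T+s*u)[0]-b[0]),bounds=(-.02,.05),method="bounded")
    print(f,b[0]/.64,b[2][1],"cap top shift",r.x*1000,r.fun)
    for s in(-.034,-.037,-.027): print(s,(proj(c,T+(r.x+s)*u)/.64).round(0))
E
```

```text
w3.pkl [407.80264817 353.68852459] (28.716327667236328, 33.4155158996582) cap top shift 0.01693464324534379 0.05120698001153414
-0.034 [[408. 324.]]
-0.037 [[408. 322.]]
-0.027 [[408. 330.]]
w4.pkl [416.92154255 346.56155015] (26.13987159729004, 30.19522476196289) cap top shift 8.44737571067593 0.13347939332367165
-0.034 [[416. 321.]]
-0.037 [[416. 319.]]
-0.027 [[416. 325.]]
```

```bash
python3 - <<'E'
from cap import *
u=np.array([-.5734,.0126,.819]);n=np.array([.819,-.018,.573]);T=np.array([.564,.0658,.1899])
S=np.arange(-100,14,2)
rows=[]
for r in(.011,.021):
  for f in("w3.pkl","w4.pkl"):
    c=pickle.load(open(f,"rb"));g=cv2.cvtColor(c["image"],6).astype(np.float32)
    q=np.float32([proj(c,T+s/1000*u+r*n)[0] for s in S]); rows.append(cv2.remap(g,q[:,0],q[:,1],1).ravel())
for i,s in enumerate(S): print(s,*[int(x[i]) for x in rows])
E
```

```text
-100 76 75 147 144
-98 77 76 148 144
-96 77 79 148 145
-94 76 84 148 145
-92 79 89 149 139
-90 86 94 149 127
-88 93 99 137 116
-86 99 99 124 98
-84 100 100 105 81
-82 100 99 84 78
-80 101 98 81 77
-78 100 96 81 80
-76 97 94 84 87
-74 99 96 87 90
-72 114 105 87 89
-70 158 142 86 86
-68 191 174 81 81
-66 213 197 78 75
-64 210 206 77 75
-62 208 205 77 75
-60 207 203 77 74
-58 207 202 77 74
-56 207 202 77 74
-54 207 201 77 75
-52 207 201 77 77
-50 206 201 78 80
-48 206 202 85 86
-46 207 202 92 92
-44 208 202 99 97
-42 208 203 99 99
-40 207 203 100 100
-38 208 203 101 98
-36 209 203 97 96
-34 209 203 100 95
-32 175 203 128 96
-30 116 203 177 106
-28 80 205 210 151
-26 72 200 210 182
-24 75 173 208 206
-22 75 131 207 205
-20 75 78 207 203
-18 78 71 207 202
-16 78 71 207 202
-14 77 73 206 202
-12 77 74 207 202
-10 77 75 208 202
-8 77 75 208 202
-6 78 74 207 202
-4 78 74 208 203
-2 78 74 209 203
0 90 75 204 203
2 117 75 158 203
4 130 75 94 203
6 122 75 71 204
8 118 82 74 204
10 118 103 75 193
12 117 121 76 151
```

The profiles show the slim cap moved about 9.5 mm relative to its bottle, which itself moved less than 1 mm. So the slim cap clicked open. Next is the squat bottle, with the fingers shut.

Call:
step_arm(
  moves=[
    [0.5, 0, 20, 0, 0, 0, 0],
    [1, 1, 60, 0, 0, 0, 0],
    [1, 2, 98, 0, 0, 0, 0],
    [1, 2, 98, 0, 0, 0, 0],
    [1, 2, 98, 0, 0, 0, 0],
    [1, 2, 98, 0, 0, 0, 0],
  ],
)

```text
clock: 7.25
position: [0.5276, 0.1643, 0.2465]
ee_rot: [0.953, -0.011, 0.302, 0.003]
ft_force: [-0.6, -0.9, 0.0]
grip_width: 0.002
grasp_force: 0.0
```

```bash
python3 - <<'E'
from h import *
T=np.array([.5862,.1657,.1598]);u=np.array([-.5734,.0126,.819])
print(delta(T+.02*u,goalrot(-.022)),manip.get_obs()["grip_width"])
E
```

```text
(array([ 47.1,   1.6, -70.3]), array([-0.001,  0.002,  0.001])) 0.0021491534611396816
```

Call:
step_arm(
  moves=[
    [1, 16, 1.5, -23, 0, 0, 0],
    [1, 32, 1.5, -47, 0, 0, 0],
    [1, 47, 1.5, -70, 0, 0, 0],
    [1, 47, 1.5, -70, 0, 0, 0],
    [1, 47, 1.5, -70, 0, 0, 0],
  ],
)

```text
clock: 7.75
position: [0.574, 0.1664, 0.1766]
ee_rot: [0.954, -0.011, 0.301, 0.003]
ft_force: [-0.5, 0.2, -0.4]
grip_width: 0.005
grasp_force: 0.0
```

Call:
step_arm(
  moves=[
    [1, 2.3, 0, -3.3, 0, 0, 0],
    [1, 4.6, 0, -6.6, 0, 0, 0],
    [1, 6.9, 0, -9.8, 0, 0, 0],
    [1, 8, 0, -11.5, 0, 0, 0],
  ],
)

```text
clock: 8.15
position: [0.583, 0.1668, 0.1676]
ee_rot: [0.953, -0.011, 0.303, 0.003]
ft_force: [-0.1, 0.6, -1.0]
grip_width: 0.001
grasp_force: 0.0
```

Call:
step_arm(
  moves=[
    [1, 1.1, 0, -1.6, 0, 0, 0],
    [1, 2.3, 0, -3.3, 0, 0, 0],
  ],
)

```text
clock: 8.35
position: [0.5852, 0.1674, 0.1647]
ee_rot: [0.953, -0.011, 0.304, 0.003]
ft_force: [0.1, 1.9, -0.4]
grip_width: 0.003
grasp_force: 0.0
```

Call:
step_arm(
  moves=[
    [1, 1.1, 0, -1.6, 0, 0, 0],
    [1, 2.3, 0, -3.3, 0, 0, 0],
    [1, 3.4, 0, -4.9, 0, 0, 0],
  ],
)

```text
clock: 8.65
position: [0.5887, 0.1679, 0.1604]
ee_rot: [0.953, -0.011, 0.304, 0.002]
ft_force: [-6.2, -0.4, 7.8]
grip_width: -0.001
grasp_force: 4.9
```

Call:
step_arm(
  moves=[
    [1, 1.1, 0, -1.6, 0, 0, 0],
    [1, 1.7, 0, -2.5, 0, 0, 0],
  ],
)

```text
clock: 8.85
position: [0.5904, 0.1683, 0.1584]
ee_rot: [0.953, -0.01, 0.304, 0.002]
ft_force: [-6.2, -2.1, 6.7]
grip_width: -0.002
grasp_force: 4.5
```

Call:
step_arm(
  moves=[
    [1, 0.6, 0, -0.8, 0, 0, 0],
    [1, 1.1, 0, -1.6, 0, 0, 0],
  ],
)

```text
clock: 9.05
position: [0.5914, 0.1677, 0.1558]
ee_rot: [0.953, -0.011, 0.304, 0.002]
ft_force: [-0.1, 0.5, -1.0]
grip_width: 0.001
grasp_force: 0.0
```

Call:
step_arm(
  moves=[
    [1, 0.6, 0, -0.8, 0, 0, 0],
    [1, 1.1, 0, -1.6, 0, 0, 0],
  ],
)

```text
clock: 9.25
position: [0.5923, 0.1673, 0.1527]
ee_rot: [0.953, -0.011, 0.303, 0.003]
ft_force: [-0.2, -0.7, -0.6]
grip_width: 0.0
grasp_force: 0.0
```

Call:
step_arm(
  moves=[
    [1, 0.6, 0, -0.8, 0, 0, 0],
    [1, 1.1, 0, -1.6, 0, 0, 0],
  ],
)

```text
clock: 9.45
position: [0.5938, 0.1684, 0.1523]
ee_rot: [0.953, -0.01, 0.304, 0.002]
ft_force: [-16.6, -1.3, 18.6]
grip_width: -0.003
grasp_force: 12.0
```

Call:
step_arm(
  moves=[
    [1, 0.6, 0, -0.8, 0, 0, 0],
  ],
)

```text
clock: 9.55
position: [0.5945, 0.1685, 0.1519]
ee_rot: [0.953, -0.01, 0.304, 0.002]
ft_force: [-16.7, -1.5, 22.0]
grip_width: -0.006
grasp_force: 13.6
```

The press shows a click and then a hard stop about 10 mm lower, at about 25 N. I'll retreat along the axis and check.

Call:
step_arm(
  moves=[
    [1, -6, 0, 8, 0, 0, 0],
    [1, -20, 0, 28, 0, 0, 0],
    [1, -40, 0, 57, 0, 0, 0],
    [1, -68, -20, 97, 0, 0, 0],
    [1, -90, -60, 128, 0, 0, 0],
    [1, -105, -100, 150, 0, 0, 0],
    [1, -105, -100, 150, 0, 0, 0],
    [1, -105, -100, 150, 0, 0, 0],
  ],
)

```text
clock: 10.35
position: [0.4889, 0.0665, 0.301]
ee_rot: [0.953, -0.012, 0.303, 0.002]
ft_force: [0.2, 0.5, 0.1]
grip_width: 0.001
grasp_force: 0.0
```

```bash
python3 - <<'E'
from h import *
import pickle
o=manip.get_obs();c=wristcam(o,manip.camera("wrist"));pickle.dump(c,open("w5.pkl","wb"))
print(o["position"],o["ft_force"].round(1))
a=cv2.resize(c["image"],(800,600),interpolation=cv2.INTER_CUBIC);cv2.imwrite("pics/w5.png",a)
u=np.array([-.5734,.0126,.819]);n=np.array([.819,-.018,.573])
S=np.arange(-60,14,3)
for T,r,fs in(([.5862,.1657,.1598],.018,("w1.pkl","w5.pkl")),([.564,.0658,.1899],.011,("w1.pkl","w5.pkl")),([.5862,-.035,.151],.013,("w1.pkl","w5.pkl"))):
  for f in fs:
    c=pickle.load(open(f,"rb"));g=cv2.cvtColor(c["image"],6).astype(np.float32)
    q=np.float32([proj(c,T+s/1000*u+r*n)[0] for s in S]); print(r,f,cv2.remap(g,q[:,0],q[:,1],1).ravel().astype(int))
E
```

```text
[0.48885794 0.06645465 0.3010498 ] [0.2 0.5 0.1]
0.018 w1.pkl [ 94  95  96  94  94  95  95  97  98  99 102 103  99  94  81  69  55  50
  57  64  76  88  98 106 110]
0.018 w5.pkl [ 96  96  96  97  97  97  97  99 101  95  85  72  61  55  43  43  41  40
  46  58  86 106 119 116 115]
0.011 w1.pkl [197 197 197 197 198 199 199 199 190 170 131  95  75  68  70  71  72  73
  72  76  88 109 119 118 114]
0.011 w5.pkl [201 200 200 200 200 201 201 201 201 202 203 204 173 124  77  67  71  73
  74  74  74  74  77  96 115]
0.013 w1.pkl [ 98  93  89  84  83  88  93  98 102 103 104 105 105  93  79  59  43  53
  63  70  76  81  94 106 113]
0.013 w5.pkl [ 99  93  86  82  85  90  96 101 103 104 105 106 107  97  84  59  46  57
  66  68  72  83  97 109 115]
```

View pics/w5.png

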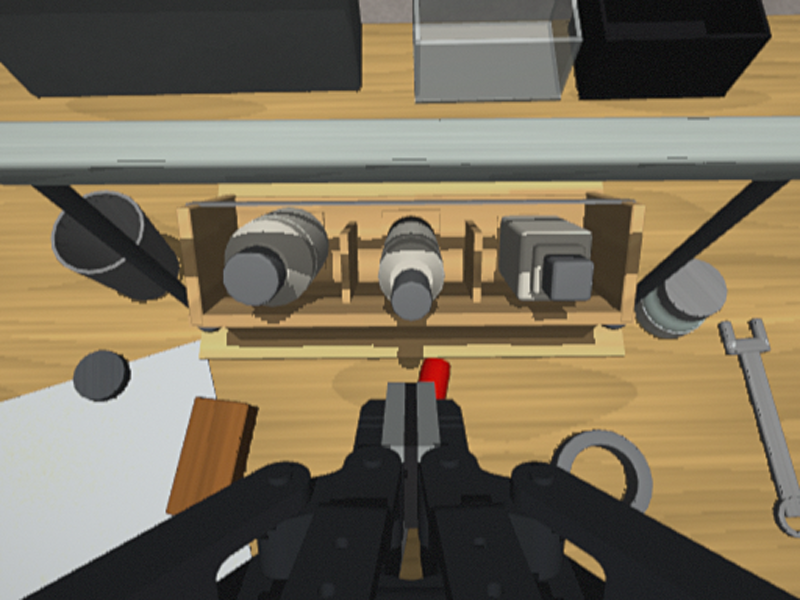

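```bash
python3 - <<'E'
from cap import *
from scipy.optimize import minimize_scalar
u=np.array([-.5734,.0126,.819]);n=np.array([.819,-.018,.573]);T=np.array([.5862,.1657,.1598])
c=pickle.load(open("w5.pkl","rb"));b=blob(c,(252,277))
print(minimize_scalar(lambda s:np.linalg.norm(proj(c,T+s*u)[0]-b[0]),bounds=(-.04,.03),method="bounded").x)
S=np.arange(-120,-30,3)
for f in("w1.pkl","w3.pkl","w5.pkl"):
    c=pickle.load(open(f,"rb"));g=cv2.cvtColor(c["image"],6).astype(np.float32)
    q=np.float32([proj(c,T+s/1000*u+.031*n)[0] for s in S]); print(f,cv2.remap(g,q[:,0],q[:,1],1).ravel().astype(int))
E
```

```text
-0.009826301953005689
w1.pkl [140 140 138 134 126 119 110 100  90  79  79  91 102 115 129 138 145 144
 143 144 147 150 162 174 178 181 187 198 197 195]
w3.pkl [141 144 142 143 144 135 122 107  86  77  77  85 107 124 138 151 163 163
 161 151 150 148 161 182 187 198 208 208 206 204]
w5.pkl [143 144 143 142 138 129 113  99  98  92  84 101 124 133 130 132 147 157
 152 144 150 159 162 166 177 186 193 199 201 199]
```

```bash
python3 -c "
from workcell import manip
print(manip.hand_in())"
```

```text
the job is handed in; nothing more can be done
None
```

I handed the job in: images show the squat cap pressed home (about 9.8 mm down, last press reading about 28 N), the slim cap open (about 9.5 mm up) and the square cap unmoved, with the gripper clear of everything; the hand-in returned no verdict.

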